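Unbolt and draw out the test-tile tray

TASK

Bring the test tile out for glazing: with a fingertip push the knob of the drying rack's bolt outwards until the bolt is fully drawn back, then hook a fingertip behind the tray's front lip and draw the tray fully out to its stop, with the tile lying in its bed. Pinch and lift nothing, do not touch the tile itself, and leave the bottles and the tape roll alone.

Things in the scene. Friction and masses are not known exactly. Their poses are not given: they have to be found in the camera images.
- rack: Fixed low drying rack of light wood, right of the middle. Origin: on the table, under the middle of the tray's front lip when home. +x runs back into the rack, away from the robot; the tray draws out to -x; y to the left. Roofed frame of three cross slats 132 wide, 57 high, from x = 68 to 176 mm; in front of that only low side rails, 14 high.
- tray (a joint): Slide of the tray, m: 0 = fully home (as it starts), 0.105 = fully out at its stop, moving to rack -x. Tray 104 wide; its front is an upright lip 10 thick, full width, z = 10 to 50 mm; behind it an open well 60 long (floor at z = 16), then an 8 high rib and the tile bed. Friction 2 N plus 12 N per m/s; stays where left. The bolt blocks it after 2 mm.
- tray_lip (a point): Middle of the lip's top edge, z = 50 mm; the lip's two faces lie 5 mm before and behind it along rack x. Axes as the rack's; moves with the tray.
- tray_bed (a point): Middle of the tile bed on the tray's floor, z = 16 mm, 118 mm behind the lip's middle; moves with the tray.
- bolt (a joint): Slide of the steel barrel bolt on the rack's right side, m: 0 = shot (as it starts, its 8 mm rod through a notch in the tray's side), 0.028 = fully drawn back at its stop; moves to rack -y, outwards from the tray. Frees the tray from about 0.014. Friction 2 N plus 12 N per m/s; stays where left.
- bolt_knob (a point): Top (z = 70 mm) of the bolt's upright knob, a steel pin 12 mm across (15 at its ball top) rising from the rod at z = 24; when shot at x = 38, y = -90 mm in the rack frame. Between knob and tray nothing stands higher than 33 mm. Moves with the bolt.
- test_tile: Loose terracotta test tile 90 x 90 x 10 mm, about 0.2 kg, lying flat in the tray's bed with 2 mm of play all round, under the roof slats at the start. Origin: centre of its underside.
- bottle_left: Bystander: squeeze bottle with thin spout, 49 mm across, 195 high, standing on the table left of the rack. Origin: centre of its foot, z up its axis.
- bottle_near: Bystander: squeeze bottle with thin spout, 49 mm across, 195 high, standing on the table, left of the rack and nearer to the robot than the other. Origin: centre of its foot, z up its axis.
- tape_roll: Bystander: roll of masking tape 96 mm across, 25 high, lying flat on the table right of the rack. Origin: centre of its underside, z up.
Things that resemble listed ones, but are neither listed nor needed, are in the scene too. There is more than one size of the test_tile; the one meant has the size given above.

How it is judged:
By the outcome, as a careful person would: the job done as asked, in the order asked, and still so for the second after the job is handed in, with the robot touching nothing.
It also fails if it takes over 38 s, if anything falls off the work surface, if the arm or the gripper's body presses on something with over 40 N, if the wrist force passes 120 N, or if a joint passes its speed limit or range.

ROBOT

A 6-joint arm with a two-finger parallel gripper is mounted at the origin on a cart in front of the work surface, level with it; the furniture and walls round the work are solid. World frame = base frame: x ahead of the robot, y to its left, z up, the work surface at z = 0. Lengths are in m, angles in rad, forces in N, time in s.
With the tool pointing down it reaches from about 0.425 to 0.95 m from the base axis. Payload 3.5 kg.
Tool frame: the origin (TCP) lies at the very end of the fingers, on their centre line; the grasp point (between the pads) lies 19 mm behind it; z points along the fingers, y is the line along which they close (so a half turn about z gives the same grasp; the last joint's range is limited). The gripper opens to 85 mm and grips with 20 to 120 N. Pads are 22 mm wide; open, the fingers measure 114 mm over their backs; the gripper's body (76 mm by 85 mm) begins 54 mm behind the grasp point. The pads swing forward as they close: fully open they stand 13 mm farther back than shut.
Start: joints at [-1.41, 0.286, 1.577, -0, 1.279, -0.15], TCP at [0.206, -0.643, 0.231] pointing down, gripper open.
Joint ranges: [-2.77, 2.77], [-0.9, 2.22], [0.21, 2.48], [-1.53, 4.67], [0.24, 2.81], [-2.84, 2.84]. Speed limits (rad/s): [2.79, 2.79, 3.14, 3.14, 3.14, 3.14].

INTERFACE

Orientations are given as a unit quaternion [x, y, z, w].
In Python, from plant import get_state, read_camera, sign_off, recognise gives the robot as it stands.
- The arm moves only by the tool arm_command, never from a script. Its argument "steps" is a list of rows, each an object with "translation": the shift along the tool's x, y, z scaled (see below), a list of three; "twist": the turn, a rotation vector about the tool's x, y, z scaled (see below), a list of three; "fingers": the opening, from -1 (shut) to 1 (fully open). In form: [{"translation": [x, y, z], "twist": [rx, ry, rz], "fingers": fingers}, ...]. A call has 1 to 5 rows; each row is the pose to reach, as a shift and turn from the pose commanded when the call began, along the tool's axes at that moment; what a row does not reach only later rows make up. The controller multiplies each number of a shift by 75 cm and each number of a turn by 60 degrees. A row lasts 1/8 s, in which the tool goes at most 62.5 mm and 10.7 degrees, less where a joint would pass 70% of its speed; a pose out of reach is approached as far as the arm can. A call with a number of a shift or a turn outside -1 to 1 is refused whole. A call with a gripper value outside its range is refused whole. The fingers move at their own pace and stop on an object; "grip_force" is the grip in N (left out, the last holds). Time passes only in rows, so rows that repeat a pose let the fingers close. It gives the time, the measured TCP pose, the force, the opening and the grip force at its end, in the units of the state.
- get_state(): the state, without advancing time (a new reading comes with each control period).
- read_camera(name): name is "scene" or "top" or "wrist"; returns a dict with "pixels" (420x560x3 uint8, red, green, blue), "K" (3x3 intrinsics, pixels), "R" (3x3) and "t" (3): a world point X has camera coordinates R X + t; the wrist camera has in their place "T_tool_cam" (4x4, takes a point from camera to tool coordinates, whose origin is the TCP and whose axes are the flange's). Camera axes: x right, y down, z forward; pixel columns grow to the right and rows downward; lengths in m; the calibration is good to about 2 mm. The wrist camera is an equidistant fisheye: a pixel r from the principal point sees the ray r / f radians off the axis. A picture is of the moment at which its call begins: read the wrist's pose just before it. There is no depth.
- sign_off(): hands the job in; it is judged then, once.
Trained networks look in a picture, given as the dict that the camera call returned (one of the last four; its "shot" number tells which), for a name from the list of things; names that differ only in an ending like _2 or _b are one class to them, and where a whole thing is asked for, a point or a joint stands for the part that bears it (a point fixed in the world has none). Each returns a list of dicts, best first, with "conf" (0 to 1); they miss things now and then, are a little off and sometimes report something else, mostly with a low value. They report only what shows in the picture. A call takes as long as a camera call. They do not tell look-alikes from the thing itself.
- recognise(picture, query): "point" ([row, column] in pixels, amid what is visible of it).
The state is a dict: "time": time; "qpos": joint angles; "dq": joint speeds; "joint_efforts": joint torques, N m; "eef_pos": TCP position; "tcp_rot": TCP orientation; "contact_force": force on the tool from outside, world axes, zero at the start; "wrist_torque": the same for the moment, N m; "opening": opening from 0.0 (shut) to 1.0 (fully open); "finger_force": force on a finger pad.
Only numpy, scipy, OpenCV 4.12 (cv2) and the standard library are available. Lean on these libraries where they do the work, as an engineer would, in place of code of your own. Each camera call takes 0.05 s, during which the arm holds its last target. There are 200 camera calls.

## Working session

There is one attempt and no reset: what is moved stays moved. The work goes in short steps, Python scripts to look and compute and a tool call to move; the robot and the scene stay as the last step left them, time stands still between calls to the robot, and variables do not carry over. Pictures are saved under pics/ and viewed, at most 10 in all, crops included, and the job is handed in when it is done.

Besides the shell and the picture viewer there is one more tool, called after "Call:" by a JSON object that holds its "fn" and its "kwargs". arm_command: Moves the arm, as the interface text tells. Shifts and turns lie within -1 to 1; 1 stands for 75 cm of shift or 60 degrees of turn. Its arguments: {"type":"object","properties":{"steps":{"type":"array"},"grip_force":{"type":"number"}},"required":["steps"]}

```bash
mkdir -p pics; cat > h.py <<'E'
import numpy as np, cv2
from plant import get_state, read_camera, sign_off, recognise
def save(p,n): cv2.imwrite(f'pics/{n}.png',p['pixels'][:,:,::-1])
def proj(p,X):
    c=np.asarray(X)@np.array(p['R']).T+p['t']; u=c@np.array(p['K']).T; return u[...,:2]/u[...,2:]
def ray(p,rc):
    d=np.linalg.inv(p['K'])@[rc[1],rc[0],1]; R=np.array(p['R']); return -R.T@p['t'], R.T@d
def atz(p,rc,z):
    o,d=ray(p,rc); return o+d*(z-o[2])/d[2]
def tri(a,b):
    (o1,d1),(o2,d2)=a,b; s=np.linalg.lstsq(np.c_[d1,-d2],o2-o1,rcond=None)[0]
    A=o1+s[0]*d1;B=o2+s[1]*d2; return (A+B)/2,np.linalg.norm(A-B)
E
python3 - <<'E'
from h import *
s=read_camera('scene');t=read_camera('top');save(s,'s0');save(t,'t0')
cv2.imwrite('pics/both.png',cv2.resize(np.hstack([s['pixels'],t['pixels']])[:,:,::-1],(800,300)))
for q in ['rack','tray_lip','bolt_knob','test_tile','bottle_left','tape_roll','tray_bed']:
    for n,p in (('s',s),('t',t)):
        print(q,n,[(np.round(r['point']).tolist(),round(r['conf'],2)) for r in recognise(p,q)[:4]])
st=get_state();print(st['time'],st['tcp_rot'],st['eef_pos'])
E
```

```text
rack s [([241.0, 290.0], 0.83), ([238.0, 313.0], 0.17)]
rack t [([230.0, 310.0], 0.71)]
tray_lip s [([239.0, 273.0], 0.98)]
tray_lip t [([240.0, 297.0], 0.78), ([256.0, 326.0], 0.37), ([201.0, 207.0], 0.16)]
bolt_knob s []
bolt_knob t []
test_tile s [([194.0, 310.0], 0.77), ([322.0, 295.0], 0.58), ([237.0, 310.0], 0.54), ([241.0, 272.0], 0.34)]
test_tile t [([215.0, 315.0], 0.96), ([132.0, 222.0], 0.92), ([297.0, 410.0], 0.91)]
bottle_left s [([192.0, 260.0], 0.66), ([255.0, 274.0], 0.61)]
bottle_left t [([201.0, 205.0], 0.65)]
tape_roll s [([291.0, 340.0], 0.64)]
tape_roll t [([232.0, 387.0], 0.91)]
tray_bed s [([240.0, 274.0], 0.97)]
tray_bed t [([238.0, 296.0], 0.68)]
0.8 [ 9.87946695e-01  1.54794466e-01 -7.04009260e-06  2.47633336e-05] [ 0.20645626 -0.64263736  0.23136114]
```

View pics/s0.png

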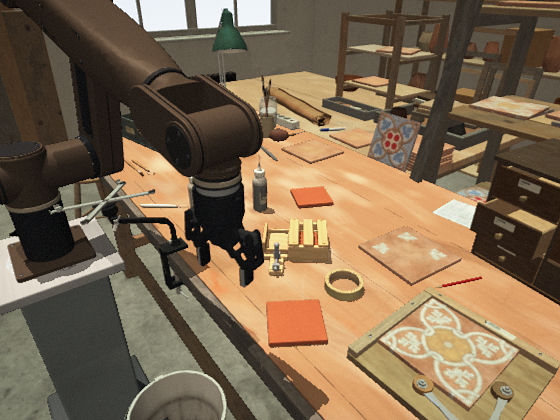

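View pics/t0.png

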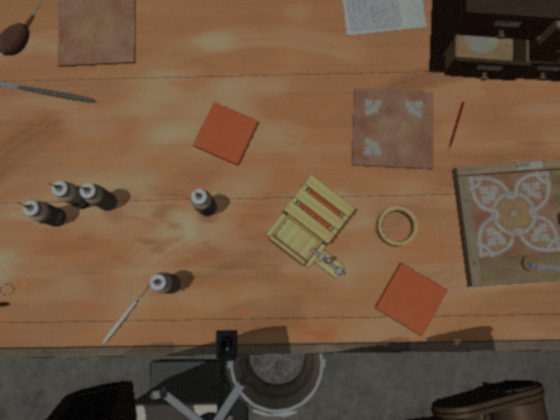

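The scene view shows the rack at about row 240, col 295, with the knob near (250, 278). In the top view the rack is turned, with its lip running from about (235, 270) to (262, 306) and the bolt at (260, 327). There are three tile candidates in the top view: (215, 315), (132, 222) and (297, 410). Only the first lies in the tray's bed under the slats, so that is the one meant. I'll confirm it in a crop.

```bash
python3 - <<'E'
import cv2,numpy as np
t=cv2.imread('pics/t0.png')[165:285,255:365];s=cv2.imread('pics/s0.png')[205:285,250:340]
f=lambda i,k:cv2.resize(i,None,fx=k,fy=k,interpolation=cv2.INTER_CUBIC)
a=f(t,4.0);b=f(s,4);c=np.zeros((480,800,3),np.uint8);c[:,:440]=a[:480,:440];c[:320,440:800]=b
cv2.imwrite('pics/c0.png',c)
E
```

```text
(no output)
```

View pics/c0.png

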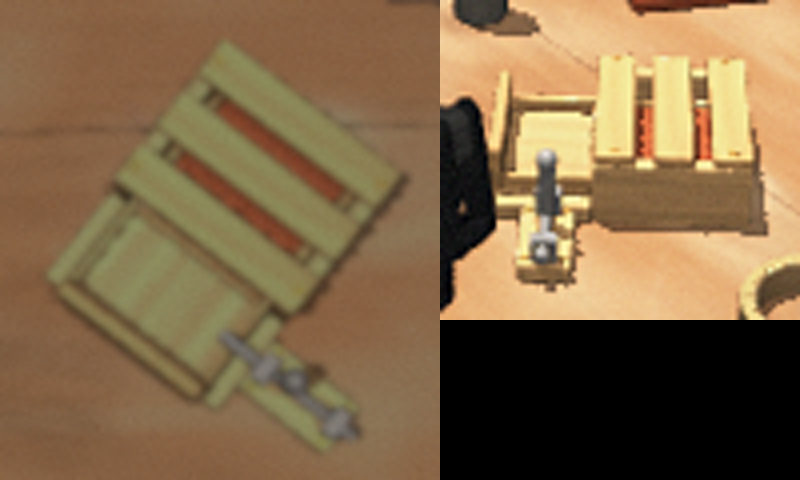

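The crop shows the red tile under the slats (about (215, 315) in the top view), the lip at the front and the knob's ball top at about (260, 329) top / (244, 276) scene. This tile is the one meant. Next I'll fit the rack pose and triangulate.

```bash
cat >> h.py <<'E'
from scipy.optimize import least_squares
def W(q,P):
    c,s=np.cos(q[2]),np.sin(q[2]); P=np.asarray(P,float)
    return np.c_[q[0]+c*P[:,0]-s*P[:,1],q[1]+s*P[:,0]+c*P[:,1],P[:,2]]
E
python3 - <<'E'
from h import *
s=read_camera('scene');t=read_camera('top')
P=[[.176,.066,.057],[.176,-.066,.057],[.068,-.066,.057],[.068,.066,.057],[.0,0,.05],[.038,-.09,.066]]
T=np.array([[310.5,175],[356.25,209.5],[329.25,242.5],[283.75,212],[287,250.5],[328.75,260]])
S=np.array([[326.5,219.5],[328,245],[288.75,245],[290,219.5]])
ob=np.array([276.25,244.25])
f=lambda q:np.r_[(proj(t,W(q,P))-T).ravel(),(proj(s,W(q,P[:4]))-S).ravel(),(proj(s,W(q,P[5:]))-ob).ravel()]
c=atz(t,[225,310],.05)
r=min((least_squares(f,[c[0],c[1],y],loss='soft_l1') for y in (-.6,.6,0)),key=lambda r:r.cost)
print(c,r.x,np.round(f(r.x).reshape(-1,2),1).tolist())
print('roof tri',[tri(ray(t,T[i][::-1]),ray(s,S[i][::-1])) for i in range(4)])
print('knob tri',tri(ray(t,T[5][::-1]),ray(s,ob[::-1])))
print('knob',W(r.x,[[.038,-.09,.07]]),'lip',W(r.x,[[0,0,.05]]),'out',W(r.x,[[-.105,0,.05]]))
for n,rc in (('bl',(201,205)),('bn',(282,165))): print(n,atz(t,rc,.1))
print('tape',atz(t,(227,397),.02))
s1=get_state();print(s1['time'],s1['opening'])
E
```

```text
[ 0.55686867 -0.38296783  0.05      ] [ 0.49890824 -0.32952225 -0.67861571] [[0.6, -0.7], [-0.3, -1.7], [-1.0, 1.6], [-0.5, -2.3], [0.8, -0.4], [0.4, 0.4], [-0.9, 0.8], [0.4, 0.8], [-0.8, -0.3], [-0.9, -0.2], [0.0, 2.5]]
roof tri [(array([ 0.67725892, -0.38862724,  0.05918178]), np.float64(0.00509185268296466)), (array([ 0.59067831, -0.49188632,  0.06128658]), np.float64(0.002364084530615942)), (array([ 0.51318806, -0.42540805,  0.05604843]), np.float64(0.0022480486418459686)), (array([ 0.59043648, -0.32368231,  0.0581301 ]), np.float64(0.006471735744208155))]
knob tri (array([ 0.47264403, -0.4219719 ,  0.07275091]), np.float64(0.0004942969895645617))
knob [[ 0.47199461 -0.42343528  0.07      ]] lip [[ 0.49890824 -0.32952225  0.05      ]] out [[ 0.41717179 -0.26361207  0.05      ]]
bl [ 0.60960167 -0.14286005  0.1       ]
bn [ 0.42833416 -0.05473614  0.1       ]
tape [ 0.55221275 -0.59300154  0.02      ]
0.9 0.9998653009899582
```

```bash
cat >> h.py <<'E'
from scipy.spatial.transform import Rotation as Ro
Q=[.4989,-.3295,-.6786]
def Rgoal(yaw):  # tool down, tool y along -rack y
    y=-np.array([-np.sin(yaw),np.cos(yaw),0]); z=np.array([0,0,-1.]); return np.c_[np.cross(y,z),y,z]
def move(P,q=Q,rot=True):
    st=get_state(); R=Ro.from_quat(st['tcp_rot']).as_matrix(); w=W(q,[P])[0]
    tw=Ro.from_matrix(R.T@Rgoal(q[2])).as_rotvec()/(np.pi/3)
    print('world',w.round(4),'T',np.round(R.T@(w-st['eef_pos'])/.75,4),'tw',tw.round(4))
def fk_proj(p,X,st=None):
    st=st or get_state(); R=Ro.from_quat(st['tcp_rot']).as_matrix()
    T=np.array(p['T_tool_cam']); c=((np.asarray(X)-st['eef_pos'])@R-T[:3,3])@T[:3,:3]
    th=np.arctan2(np.hypot(c[:,0],c[:,1]),c[:,2]); ph=np.arctan2(c[:,1],c[:,0]); K=np.array(p['K'])
    return np.c_[K[0,0]*th*np.cos(ph)+K[0,2],K[1,1]*th*np.sin(ph)+K[1,2]]
E
python3 -c "
from h import *
move([.038,-.062,.2])
print(Ro.from_quat(get_state()['tcp_rot']).as_matrix().round(3))"
```

```text
world [ 0.4896 -0.4016  0.2   ] T [ 0.4577 -0.1906  0.0418] tw [ 1.000e-04 -0.000e+00  9.448e-01]
[[ 0.952  0.306  0.   ]
 [ 0.306 -0.952 -0.   ]
 [-0.     0.    -1.   ]]
```

Call:
{"fn": "arm_command", "kwargs": {"steps": [{"translation": [0.08,-0.03,0.005],"twist": [0,0,0.16],"fingers": -1},{"translation": [0.16,-0.065,0.01],"twist": [0,0,0.32],"fingers": -1},{"translation": [0.23,-0.095,0.02],"twist": [0,0,0.48],"fingers": -1},{"translation": [0.3,-0.125,0.025],"twist": [0,0,0.64],"fingers": -1},{"translation": [0.37,-0.155,0.03],"twist": [0,0,0.8],"fingers": -1}]}}

```text
time: 1.52
eef_pos: [0.4364, -0.4457, 0.2089]
tcp_rot: [0.965, -0.263, 0.0, 0.0]
contact_force: [0.1, -0.2, -0.8]
opening: -0.0
finger_force: 0.0
```

```bash
python3 - <<'E'
from h import *
move([.038,-.062,.2]);st=get_state();print(st['time'],st['eef_pos'],st['opening'])
E
```

```text
world [ 0.4896 -0.4016  0.2   ] T [ 0.0312 -0.0866  0.0118] tw [ 1.000e-04 -5.000e-04  1.395e-01]
1.525 [ 0.43639526 -0.44570963  0.20887599] -0.00039926640315624245
```

Call:
{"fn": "arm_command", "kwargs": {"steps": [{"translation": [0.0312,-0.0866,0.0118],"twist": [0,0,0.14],"fingers": -1},{"translation": [0.0312,-0.0866,0.0118],"twist": [0,0,0.14],"fingers": -1},{"translation": [0.0312,-0.0866,0.0118],"twist": [0,0,0.14],"fingers": -1}]}}

```text
time: 1.9
eef_pos: [0.4882, -0.4025, 0.1999]
tcp_rot: [0.944, -0.329, -0.0, 0.0]
contact_force: [0.3, 0.6, -0.7]
opening: 0.002
finger_force: 0.0
```

```bash
python3 - <<'E'
from h import *
st=get_state();p=read_camera('wrist');move([.038,-.062,.05])
im=p['pixels'][:,:,::-1].copy()
cv2.imwrite('pics/w_raw.png',im)
P=[[.176,.066,.057],[.176,-.066,.057],[.068,-.066,.057],[.068,.066,.057],[-.005,-.052,.05],[-.005,.052,.05],[.005,.052,.05],[.005,-.052,.05],[.038,-.09,.07],[.038,-.09,.024]]
U=fk_proj(p,W(Q,P),st);print(U.round(1).tolist())
for u in U: cv2.circle(im,tuple(int(v) for v in u.round()),2,(255,0,0),-1)
cv2.imwrite('pics/w0.png',cv2.resize(im,(784,588),interpolation=cv2.INTER_CUBIC));print(p['K'],p['T_tool_cam'])
for q in ('bolt_knob','tray_lip'): print(q,recognise(p,q)[:2])
E
```

```text
world [ 0.4896 -0.4016  0.05  ] T [ 0.0006 -0.0035  0.2002] tw [ 0.0006 -0.0002  0.0053]
[[137.8, 56.2], [283.1, 46.9], [282.1, 168.6], [142.2, 170.4], [267.0, 241.3], [165.3, 239.6], [164.2, 230.4], [266.9, 231.8], [309.3, 205.3], [305.3, 192.2]]
[[325.1922621    0.         279.94218462]
 [  0.         325.1922621  215.88961234]
 [  0.           0.           1.        ]] [[ 2.75466269e-04 -9.47554478e-01 -3.19594173e-01  8.23896930e-02]
 [ 9.99999904e-01  3.69884649e-04 -2.34733981e-04  7.51632911e-04]
 [ 3.40636213e-04 -3.19594078e-01  9.47554489e-01 -1.42217853e-01]
 [ 0.00000000e+00  0.00000000e+00  0.00000000e+00  1.00000000e+00]]
bolt_knob [{'point': [196.6, 302.4], 'conf': 0.72}]
tray_lip [{'point': [201.7, 215.4], 'conf': 0.87}]
```

View pics/w0.png

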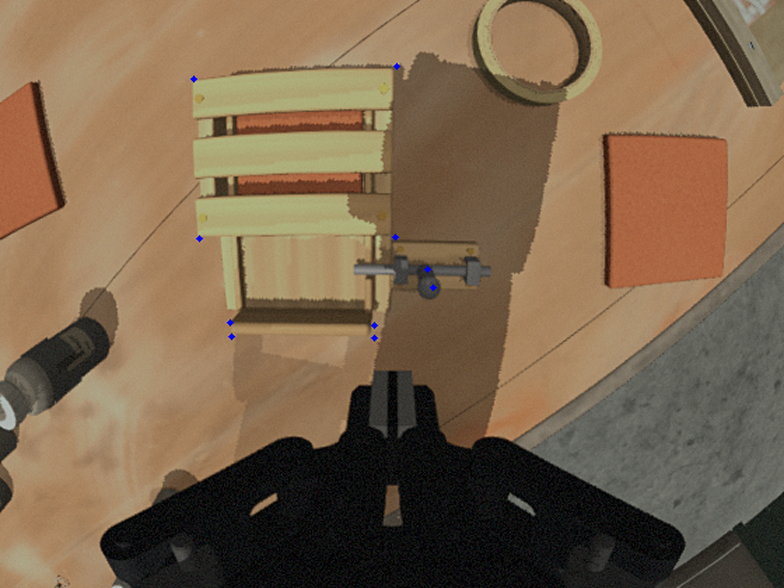

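The overlay matches the rack to about 2 mm, and the knob top at (206, 306) in raw wrist pixels is predicted at (205, 309). Now I'll descend between knob and tray and push outwards.

Call:
{"fn": "arm_command", "kwargs": {"steps": [{"translation": [0.0006,-0.006,0.07],"twist": [0,0,0.005],"fingers": -1},{"translation": [0.0006,-0.006,0.14],"twist": [0,0,0.005],"fingers": -1},{"translation": [0.0006,-0.006,0.19],"twist": [0,0,0.005],"fingers": -1},{"translation": [0.0006,-0.006,0.203],"twist": [0,0,0.005],"fingers": -1},{"translation": [0.0006,-0.006,0.203],"twist": [0,0,0.005],"fingers": -1}]}}

```text
time: 2.68
eef_pos: [0.4908, -0.4005, 0.0482]
tcp_rot: [0.943, -0.334, 0.0, 0.0]
contact_force: [0.4, 0.8, -0.4]
opening: -0.001
finger_force: 0.0
```

```bash
python3 - <<'E'
from h import *
st=get_state();print(st['contact_force']);move([.038,-.100,.048])
E
```

```text
[ 0.44463763  0.75514549 -0.3694763 ]
world [ 0.4657 -0.4312  0.048 ] T [-0.0003  0.0528  0.0002] tw [ 0.0001 -0.0003 -0.0014]
```

Call:
{"fn": "arm_command", "kwargs": {"steps": [{"translation": [0,0.008,0],"twist": [0,0,0],"fingers": -1},{"translation": [0,0.016,0],"twist": [0,0,0],"fingers": -1},{"translation": [0,0.024,0],"twist": [0,0,0],"fingers": -1},{"translation": [0,0.032,0],"twist": [0,0,0],"fingers": -1},{"translation": [0,0.04,0],"twist": [0,0,0],"fingers": -1}]}}

```text
time: 3.3
eef_pos: [0.4723, -0.4233, 0.0481]
tcp_rot: [0.943, -0.333, 0.0, 0.0]
contact_force: [2.0, 1.5, 1.0]
opening: 0.002
finger_force: 1.3
```

Call:
{"fn": "arm_command", "kwargs": {"steps": [{"translation": [0,0.004,0],"twist": [0,0,0],"fingers": -1},{"translation": [0,0.008,0],"twist": [0,0,0],"fingers": -1}]}}

```text
time: 3.55
eef_pos: [0.4684, -0.4274, 0.0475]
tcp_rot: [0.943, -0.333, -0.0, -0.0]
contact_force: [5.1, 5.3, 3.5]
opening: -0.001
finger_force: 4.1
```

```bash
python3 - <<'E'
from h import *
print(get_state()['contact_force']);move([.038,-.100,.048])
s=read_camera('scene')
cv2.imwrite('pics/s1.png',cv2.resize(s['pixels'][205:285,240:340,::-1],(800,600),interpolation=cv2.INTER_CUBIC))
E
```

```text
[5.08393366 5.34435334 3.49005562]
world [ 0.4657 -0.4312  0.048 ] T [ 0.0004  0.0062 -0.0007] tw [-0.0007  0.0005 -0.0006]
```

View pics/s1.png

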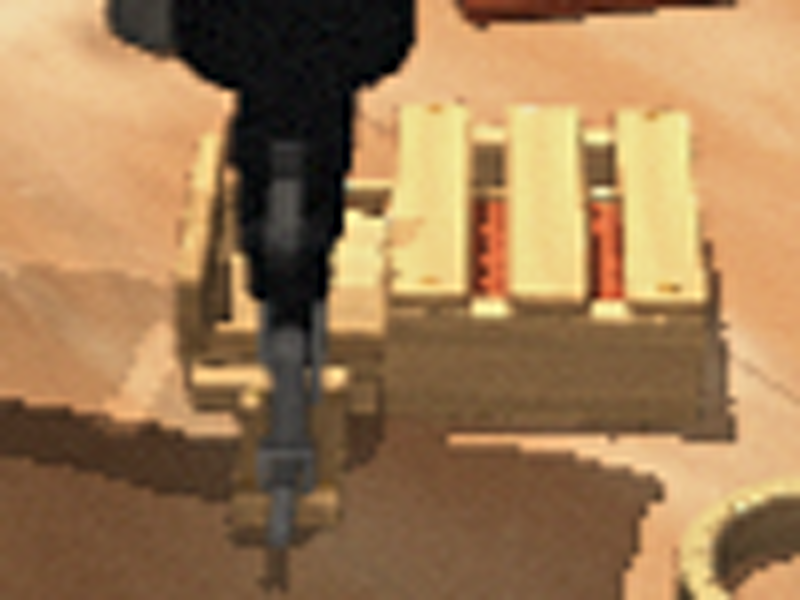

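The picture shows the rod sliding out beyond the outer bracket, with the finger on the knob. I'll push on until the force shows the stop.

Call:
{"fn": "arm_command", "kwargs": {"steps": [{"translation": [0,0.003,0],"twist": [0,0,0],"fingers": -1},{"translation": [0,0.006,0],"twist": [0,0,0],"fingers": -1},{"translation": [0,0.006,0],"twist": [0,0,0],"fingers": -1}]}}

```text
time: 3.98
eef_pos: [0.4683, -0.4275, 0.0476]
tcp_rot: [0.943, -0.334, 0.001, -0.004]
contact_force: [10.7, 11.0, 2.8]
opening: -0.005
finger_force: 7.2
```

```bash
python3 - <<'E'
from h import *
print(get_state()['contact_force']);move([.038,-.100,.048])
E
```

```text
[10.72964651 11.00656486  2.75068173]
world [ 0.4657 -0.4312  0.048 ] T [ 0.0004  0.0059 -0.0006] tw [-0.0073  0.0006 -0.0015]
```

The position is unchanged while the force rose to 15 N, so this is the stop. I'll back off, lift and check with the wrist camera.

Call:
{"fn": "arm_command", "kwargs": {"steps": [{"translation": [0,-0.025,0],"twist": [0,0,0],"fingers": -1},{"translation": [0,-0.025,0],"twist": [0,0,0],"fingers": -1},{"translation": [0,-0.03,-0.06],"twist": [0,0,0],"fingers": -1},{"translation": [-0.01,-0.05,-0.13],"twist": [0,0,0],"fingers": -1},{"translation": [-0.01,-0.05,-0.13],"twist": [0,0,0],"fingers": -1}]}}

```text
time: 4.6
eef_pos: [0.4853, -0.3996, 0.1511]
tcp_rot: [0.943, -0.333, 0.004, 0.003]
contact_force: [0.6, -1.7, 1.0]
opening: -0.001
finger_force: 0.0
```

```bash
python3 - <<'E'
from h import *
st=get_state();p=read_camera('wrist');print(st['contact_force'],st['eef_pos'])
im=p['pixels'][:,:,::-1].copy()
P=[[.068,-.066,.057],[.068,.066,.057],[-.005,-.052,.05],[-.005,.052,.05],[.005,.052,.05],[.005,-.052,.05],[.038,-.118,.07],[.038,-.09,.07]]
U=fk_proj(p,W(Q,P),st);print(U.round(1).tolist())
for u in U: cv2.circle(im,tuple(int(v) for v in u.round()),1,(255,0,0),-1)
cv2.imwrite('pics/w1.png',cv2.resize(im[60:340,100:460],(771,600),interpolation=cv2.INTER_CUBIC))
print(recognise(p,'bolt_knob')[:2]);move([.032,0,.1]);move([.032,0,.025])
E
```

```text
[ 0.60859914 -1.69659543  1.04676125] [ 0.48527696 -0.39956912  0.15105981]
[[282.6, 176.1], [118.8, 179.4], [265.4, 261.2], [148.1, 258.8], [146.4, 248.4], [265.2, 250.3], [352.8, 220.1], [315.5, 220.1]]
[{'point': [209.4, 344.7], 'conf': 0.62}, {'point': [87.2, 203.1], 'conf': 0.36}]
world [ 0.5238 -0.3496  0.1   ] T [ 0.0021 -0.0841  0.0607] tw [ 0.0011 -0.0007 -0.0003]
world [ 0.5238 -0.3496  0.025 ] T [ 0.002  -0.0842  0.1607] tw [ 0.0011 -0.0007 -0.0003]
```

View pics/w1.png

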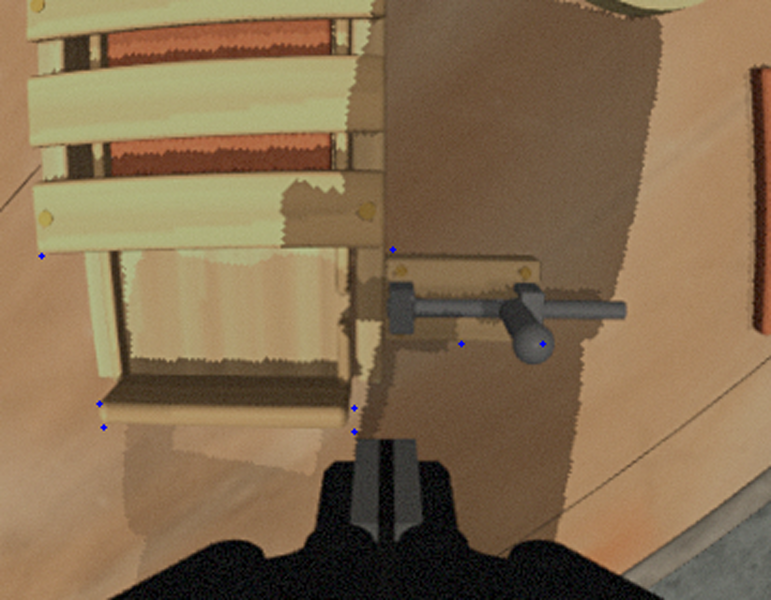

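The knob now sits hard against the outer bracket, near (220, 349), within about 3 mm of the predicted 28 mm draw. The rod is clear of the tray, and the lip lies about 2 to 3 mm back and left of my model. Next I'll go over the well and descend.

Call:
{"fn": "arm_command", "kwargs": {"steps": [{"translation": [0.004,-0.06,0],"twist": [0,0,0],"fingers": -1},{"translation": [0.004,-0.088,0.03],"twist": [0,0,0],"fingers": -1},{"translation": [0.004,-0.088,0.09],"twist": [0,0,0],"fingers": -1},{"translation": [0.004,-0.088,0.145],"twist": [0,0,0],"fingers": -1},{"translation": [0.004,-0.088,0.158],"twist": [0,0,0],"fingers": -1}]}}

```text
time: 5.32
eef_pos: [0.5235, -0.3452, 0.0208]
tcp_rot: [0.943, -0.333, -0.005, -0.002]
contact_force: [0.4, 1.0, -0.7]
opening: -0.003
finger_force: 0.0
```

Call:
{"fn": "arm_command", "kwargs": {"steps": [{"translation": [0,0,0],"twist": [0,0,0],"fingers": -1},{"translation": [-0.008,0,0],"twist": [0,0,0],"fingers": -1},{"translation": [-0.016,0,0],"twist": [0,0,0],"fingers": -1}]}}

```text
time: 5.7
eef_pos: [0.5184, -0.3408, 0.0287]
tcp_rot: [0.943, -0.333, 0.001, 0.001]
contact_force: [-0.0, -1.2, -0.9]
opening: 0.0
finger_force: 0.0
```

```bash
python3 - <<'E'
from h import *
st=get_state();print(st['contact_force']);move([.016,.003,.026]);move([-.105+.016,.003,.026])
E
```

```text
[-0.04926432 -1.24141706 -0.93883754]
world [ 0.5132 -0.3372  0.026 ] T [-0.0084  0.0007  0.0035] tw [ 0.0003 -0.003  -0.0002]
world [ 0.4315 -0.2713  0.026 ] T [-0.1484  0.0007  0.0031] tw [ 0.0003 -0.003  -0.0002]
```

Call:
{"fn": "arm_command", "kwargs": {"steps": [{"translation": [-0.012,0,0],"twist": [0,0,0],"fingers": -1},{"translation": [-0.026,0,0],"twist": [0,0,0],"fingers": -1},{"translation": [-0.04,0,0],"twist": [0,0,0],"fingers": -1},{"translation": [-0.054,0,0],"twist": [0,0,0],"fingers": -1},{"translation": [-0.068,0,0],"twist": [0,0,0],"fingers": -1}]}}

```text
time: 6.32
eef_pos: [0.4779, -0.3078, 0.0271]
tcp_rot: [0.943, -0.333, 0.0, 0.0]
contact_force: [2.5, -1.5, 1.8]
opening: -0.001
finger_force: 1.5
```

Call:
{"fn": "arm_command", "kwargs": {"steps": [{"translation": [-0.014,0,0],"twist": [0,0,0],"fingers": -1},{"translation": [-0.028,0,0],"twist": [0,0,0],"fingers": -1},{"translation": [-0.042,0,0],"twist": [0,0,0],"fingers": -1},{"translation": [-0.054,0,0],"twist": [0,0,0],"fingers": -1},{"translation": [-0.062,0,0],"twist": [0,0,0],"fingers": -1}]}}

```text
time: 6.95
eef_pos: [0.4412, -0.2781, 0.0264]
tcp_rot: [0.943, -0.333, -0.0, -0.0]
contact_force: [3.0, -0.8, 0.4]
opening: -0.003
finger_force: 1.3
```

```bash
python3 - <<'E'
from h import *
st=get_state();print(st['contact_force']);move([-.105+.016,.003,.026])
E
```

```text
[ 2.98144444 -0.77111588  0.43603645]
world [ 0.4315 -0.2713  0.026 ] T [-0.0158  0.0011  0.0005] tw [-0.0002  0.0011 -0.0001]
```

Call:
{"fn": "arm_command", "kwargs": {"steps": [{"translation": [-0.006,0,0],"twist": [0,0,0],"fingers": -1},{"translation": [-0.012,0,0],"twist": [0,0,0],"fingers": -1},{"translation": [-0.016,0,0],"twist": [0,0,0],"fingers": -1},{"translation": [-0.019,0,0],"twist": [0,0,0],"fingers": -1},{"translation": [-0.019,0,0],"twist": [0,0,0],"fingers": -1}]}}

```text
time: 7.58
eef_pos: [0.4319, -0.2708, 0.0267]
tcp_rot: [0.943, -0.333, 0.002, 0.001]
contact_force: [6.3, -2.3, -4.9]
opening: 0.003
finger_force: 3.3
```

```bash
python3 - <<'E'
from h import *
st=get_state();print(st['contact_force']);move([-.105+.016,.003,.026])
E
```

```text
[ 6.25671173 -2.25767687 -4.8643887 ]
world [ 0.4315 -0.2713  0.026 ] T [-0.      0.0008  0.0009] tw [ 0.     -0.0041 -0.0005]
```

Call:
{"fn": "arm_command", "kwargs": {"steps": [{"translation": [-0.006,0,0],"twist": [0,0,0],"fingers": -1},{"translation": [-0.009,0,0],"twist": [0,0,0],"fingers": -1},{"translation": [-0.009,0,0],"twist": [0,0,0],"fingers": -1}]}}

```text
time: 7.95
eef_pos: [0.4317, -0.2713, 0.0284]
tcp_rot: [0.943, -0.334, 0.011, 0.004]
contact_force: [18.7, -11.4, -16.0]
opening: 0.001
finger_force: 10.8
```

```bash
python3 - <<'E'
from h import *
st=get_state();print(st['contact_force']);move([-.105+.016,.003,.026])
E
```

```text
[ 18.6562425  -11.42104772 -16.01323903]
world [ 0.4315 -0.2713  0.026 ] T [-0.0002  0.0001  0.0031] tw [ 0.0007 -0.0221 -0.0016]
```

The tray does not move at 22 N, so it is at its stop. I'll back off into the well, lift and check.

Call:
{"fn": "arm_command", "kwargs": {"steps": [{"translation": [0.012,0,0],"twist": [0,0,0],"fingers": -1},{"translation": [0.016,0,0],"twist": [0,0,0],"fingers": -1},{"translation": [0.016,0,-0.03],"twist": [0,0,0],"fingers": -1},{"translation": [0.016,0,-0.1],"twist": [0,0,0],"fingers": -1},{"translation": [0.016,0,-0.18],"twist": [0,0,0],"fingers": -1}]}}

```text
time: 8.57
eef_pos: [0.4331, -0.2717, 0.1611]
tcp_rot: [0.943, -0.333, -0.003, -0.001]
contact_force: [0.1, -0.4, 0.7]
opening: -0.003
finger_force: 0.0
```

Call:
{"fn": "arm_command", "kwargs": {"steps": [{"translation": [0.0,0,-0.07],"twist": [0,0,0],"fingers": -1},{"translation": [0.0,0,-0.1],"twist": [0,0,0],"fingers": -1},{"translation": [0.0,0,-0.1],"twist": [0,0,0],"fingers": -1}]}}

```text
time: 8.95
eef_pos: [0.4351, -0.2735, 0.2384]
tcp_rot: [0.943, -0.333, 0.001, 0.001]
contact_force: [-0.2, -0.8, 0.1]
opening: -0.003
finger_force: 0.0
```

```bash
python3 - <<'E'
from h import *
st=get_state();p=read_camera('wrist');print(st['contact_force'],st['eef_pos'])
im=p['pixels'][:,:,::-1].copy();q=[Q[0]+.003,Q[1]+.001,Q[2]]
P=[[-.11,-.052,.05],[-.11,.052,.05],[.068,-.066,.057],[.038,-.118,.07]]
for u in fk_proj(p,W(q,P),st): cv2.circle(im,tuple(int(v) for v in u.round()),1,(255,0,0),-1)
cv2.imwrite('pics/w2.png',cv2.resize(im,(784,588),interpolation=cv2.INTER_CUBIC))
E
```

```text
[-0.2068727  -0.81262365  0.14542908] [ 0.43509759 -0.27347747  0.23840492]
```

View pics/w2.png

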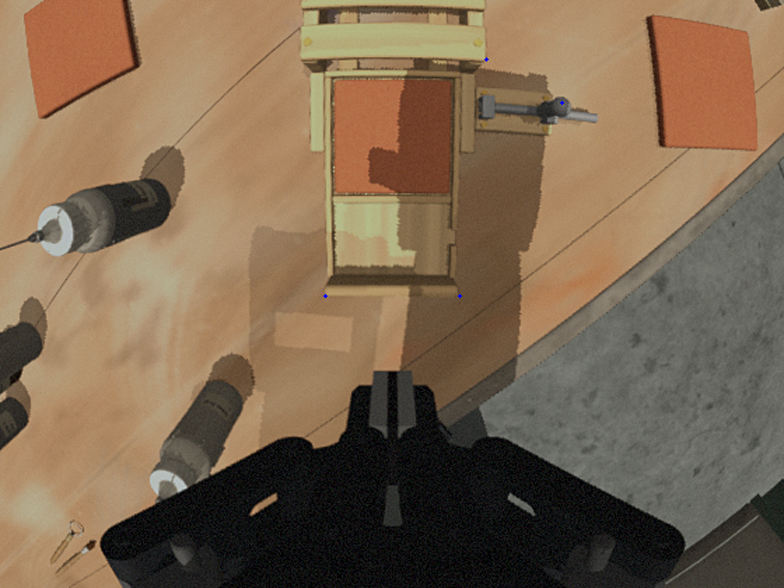

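The tray's lip sits at the predicted fully-out position (row 290, cols 325 to 460 in the enlarged view). The tile lies flat in its bed at (135, 392), the bolt is still drawn at (108, 560), and the bottles stand.

```bash
python3 -c "
from plant import sign_off
print(sign_off())"
```

```text
the job is handed in; nothing more can be done
None
```

The bolt is fully drawn back and the tray is out at its stop with the tile lying in its bed; the job was handed in after about 9 s of robot time, with the arm clear and the bottles and tape roll untouched.

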